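# Shut the filter drawer and hold the check gauge on the test nipple

## Robot

A 6-joint arm with a two-finger parallel gripper is mounted at the origin on the work surface. World frame = base frame: x ahead of the robot, y to its left, z up, the work surface at z = 0. Lengths are in m, angles in rad, forces in N, time in s.
With the tool pointing down it reaches from about 0.3 to 0.875 m from the base axis. Payload 6.4 kg.
Tool frame: the origin (TCP) lies at the centre of the arm's flange, where the gripper is bolted on; the fingertips stand 173 mm ahead of it and the grasp point (between the pads) lies ctrl.grip_point_offset ahead of it (ctrl.grip_point_offset is the distance from the TCP to the grasp point, in m); z points along the fingers, y is the direction in which the jaws open and shut (so a half turn about z gives the same grasp; the last joint's range is limited). The gripper opens to 85 mm and grips with 20 to 120 N. Pads are 22 mm wide; open, the fingers measure 114 mm over their backs; the gripper's body (76 mm by 85 mm) begins 54 mm behind the grasp point. The pads swing forward as they close: fully open they stand 13 mm farther back than shut.
Start: joints at [0.924, 0.181, 1.607, -0, 1.354, -0.206], TCP at [0.245, 0.52, 0.405] pointing down, gripper open.
Joint ranges: [-2.99, 2.99], [-0.89, 2.07], [0.3, 2.58], [-1.14, 4.28], [0, 2.63], [-3.12, 3.12]. Speed limits (rad/s): [2.57, 2.57, 3.01, 3.14, 3.14, 3.14].

## Interface

Orientations are given as a unit quaternion [w, x, y, z].
In Python, from bench import ctrl, cams, boxes_of, landmark_of gives the robot as it stands.
- The arm moves only by the shell command python3 -m handwheel 'ROWS'. ROWS is JSON, a list of rows, each an object with "offset": the shift along the tool's x, y, z in m, a list of three; "spin": the turn about the tool's z in degrees; "grip": the opening, from 0 (shut) to 1 (fully open). A call has 1 to 20 rows; each row is the pose to reach, as a shift and turn from the pose commanded when the call began, along the tool's axes at that moment; what a row does not reach only later rows make up. A row lasts 1/8 s, in which the tool goes at most 62.5 mm and 10.7 degrees, less where a joint would pass 70% of its speed; a pose out of reach is approached as far as the arm can. A call with a gripper value outside its range is refused whole. The fingers move at their own pace and stop on an object; the grip force is fixed at half the most. Time passes only in rows, so rows that repeat a pose let the fingers close. It gives the time, the measured TCP pose, the force and the opening at its end, in the units of the state.
- ctrl.get_obs(): the state, without advancing time (a new reading comes with each control period).
- cams.camera(name): name is "scene" or "top"; returns a dict with "color" (384x512x3 uint8, red, green, blue), "camera_matrix" (3x3 intrinsics, pixels), "view" (4x4, takes a point from world to camera coordinates). Camera axes: x right, y up, looking along -z (the intrinsics and any distortion apply to the point x, -y, -z); pixel columns grow to the right and rows downward; lengths in m; the calibration is good to about 2 mm. A picture is of the moment at which its call begins. There is no depth.
- ctrl.hand_in(): hands the job in, once; it reports no verdict.
Trained networks look in a picture, given as the dict that the camera call returned (one of the last four; its "shot" number tells which), for a name from the list of things; names that differ only in an ending like _2 or _b are one class to them, and where a whole thing is asked for, a point or a joint stands for the part that bears it (a point fixed in the world has none). Each returns a list of dicts, best first, with "confidence" (0 to 1); they miss things now and then, are a little off and sometimes report something else, mostly with a low value. They report only what shows in the picture. A call takes as long as a camera call.
- boxes_of(picture, thing): "uv" ([column, row] in pixels, amid what is visible of it).
- landmark_of(picture, thing): "uv" ([column, row] in pixels: a listed point, or the origin of a listed thing).
The state is a dict: "time_s": time; "q": joint angles; "dq": joint speeds; "joint_efforts": joint torques, N m; "eef_pos": TCP position; "eef_rot": TCP orientation; "wrist_force": force on the tool from outside, world axes, zero at the start; "torque": the same for the moment, N m; "opening": opening from 0.0 (shut) to 1.0 (fully open).
Only numpy, scipy, OpenCV 4.12 (cv2) and the standard library are available. Lean on these libraries where they do the work, as an engineer would, in place of code of your own. Each camera call takes 0.05 s, during which the arm holds its last target.

## Task

Push the gas dryer's open filter drawer fully home until it clicks, then pick up the check gauge and press its coupler squarely onto the leaning test nipple until the nipple snaps down. Finish while still gripping the gauge and holding it pressed down against the nipple's spring; do not let go, and leave the other things on the bench where they are.

Things in the scene. Friction and masses are not known exactly. Their poses are not given: they have to be found in the camera images.
- dryer: gas dryer: white steel box 180 x 180 mm, 130 mm high, fixed to the bench, with an open blue-fronted drawer in its front and a small steel and brass valve stub on its top, 20 mm high. Origin: centre of the underside. Its -x axis is the way the drawer slides out.
- drawer (a joint): opening of the filter drawer in m: 0 is fully home, it grows as the drawer comes out along the dryer's -x axis. It slides with about 2 N of friction; a sprung roller must be overcome between 16 and 6 mm open (about 9 N at most in a slow push), then it pulls the drawer home and keeps it there.
- drawer_front (a point): point on the outer face of the drawer's front panel, on its centre line, 85 mm above the bench; moves with the drawer; axes as the dryer's (the face looks to -x). The panel is 170 mm wide, 12 mm thick, from 34 to 118 mm above the bench; its face is 12 mm in front of the dryer's box when home. A pull strip 90 mm wide and 10 mm high sticks out 12 mm from it, centred 46 mm above the bench.
- gauge: check gauge, loose, standing upright on its mouth, 92 mm high, 0.15 to 0.3 kg. Origin: centre of the mouth (underside); z runs up its axis. From the mouth up: round steel coupler sleeve, diameter 36 mm, 36 mm high, with a bore of 20 mm diameter and 32 mm depth, open at the mouth; square brass grip 28 x 28 mm with its flats across x and y, from 36 to 80 mm; round dial, diameter 28 mm, from 80 to 92 mm, facing up.
- block: test block fixed to the bench: dark base plate 110 x 100 mm, 12 mm thick, with a leaning aluminium boss of 46 mm diameter that carries the nipple. Origin: centre of the underside. The nipple leans 0.45 rad (26 deg) from vertical towards the block's -x axis.
- nipple_shoulder (a point): centre of the top face of the nipple's steel shoulder disc (diameter 40 mm, 6 mm thick), 77 mm above the bench when not pressed; moves with the nipple. Its z axis is the nipple's axis, pointing up and out. From here the stem, diameter 15 mm, stands 22 mm out along z, its last 9 mm tapering to 8 mm diameter. The coupler's bore goes over the stem and its mouth lands on the shoulder.
- nipple (a joint): how far the nipple is pressed into the block along its axis, in m: 0 at rest, stop at 0.012. Its spring pushes back with 4 N at rest and 9 N at the stop; a sprung roller raises this to about 10 N at 5 mm, then lets it drop (the snap, past 8 mm). It springs back out when released.
- flask: bystander: closed conical glass flask, 80 mm across, 135 mm high. Origin: centre of the underside.
- bottle: bystander: white plastic bottle, diameter 60 mm, 150 mm high. Origin: centre of the underside.
- beaker: bystander: glass beaker, diameter 70 mm, 90 mm high. Origin: centre of the underside.
- cap: bystander: round steel blanking cap with a narrower top, diameter 34 mm, 45 mm high. Origin: centre of the underside.
- jar: bystander: small brown glass jar, diameter 48 mm, 45 mm high. Origin: centre of the underside.
- wrench: bystander: steel wrench lying flat on the bench. Origin: under its middle.

How it is judged:
On the way, in this order (a step that is already met when the one before it is completed fails the run):
1. the filter drawer is fully home (value of joint drawer below 0.003 m), for 0.2 s.
2. the check gauge is lifted off the bench in the gripper (height (world z) of gauge above 0.03 m and contact force between the fingers and gauge above 2 N), for 0.2 s.
3. the coupler is pressed squarely on the nipple, which has snapped down (value of joint nipple above 0.009 m and contact force between gauge and block above 3 N and contact force between the fingers and gauge above 2 N and angle between the z axis of gauge and the z axis of nipple_shoulder, either way round below 0.12 rad and distance between gauge and nipple_shoulder below 0.006 m), for 0.3 s.
At the end, for the whole second after the job is handed in: Through the last second: drawer home within 3 mm; gauge held by the gripper, its mouth centre within 6 mm of the centre of the nipple's shoulder, axes within 0.12 rad, pressing with over 3 N; nipple pressed in over 9 of its 12 mm, past the snap (all of step 3 and value of joint drawer below 0.003 m); the arm keeps its last pose, push and grip.
It fails at once if a bystander is shifted by more than 30 mm (distance of any of flask, bottle, beaker, cap, jar, wrench from where it was at the start of the episode above 0.03 m).
It also fails if it takes over 58 s, if anything falls off the work surface, if the arm or the gripper's body presses on something with over 40 N, if the wrist force passes 120 N, or if a joint passes its speed limit or range.

## Working session

There is one attempt and no reset: what is moved stays moved. The work goes in short steps, Python scripts to look and compute and a shell command to move; the robot and the scene stay as the last step left them, time stands still between calls to the robot, and variables do not carry over. Pictures are saved under pics/ and viewed, and the job is handed in when it is done.

```bash
ls; mkdir -p pics
python3 - <<'E'
from bench import ctrl,cams,boxes_of,landmark_of
import cv2,numpy as np
print(ctrl.get_obs(), ctrl.grip_point_offset)
for n in ("scene","top"):
    p=cams.camera(n)
    cv2.imwrite(f"pics/{n}0.png",p["color"][:,:,::-1])
    print(n,p["camera_matrix"].tolist(),np.round(p["view"],4).tolist(),[k for k in p])
    for t in ["dryer","drawer_front","gauge","block","nipple_shoulder","flask","bottle","beaker","cap","jar","wrench"]:
        print(t,[(np.round(d["uv"],1).tolist(),round(d["confidence"],2)) for d in landmark_of(p,t)][:3])
E
```

```text
pics
{'time_s': 0.0, 'q': array([ 9.23699127e-01,  1.81517402e-01,  1.60801980e+00,  4.74492031e-07,
        1.35381642e+00, -2.06244742e-01]), 'dq': array([-5.88972890e-06, -2.23819716e-04, -2.79798386e-04, -3.99838155e-05,
       -2.03142712e-03, -7.38191780e-04]), 'joint_efforts': array([-2.32812185e-03, -4.44883025e+01, -3.51327574e+01, -5.46536867e-04,
        9.14960779e-03,  6.27321768e-06]), 'eef_pos': array([0.24515205, 0.51983004, 0.40379149]), 'eef_rot': array([-3.64593052e-04,  2.18645524e-01,  9.75803955e-01, -8.01452424e-04]), 'wrist_force': array([ 0.38765717, -0.38790315,  0.77024718]), 'torque': array([-0.02674406,  0.02770306,  0.06119604]), 'opening': 0.9960616410084986} 0.1547
scene [[492.92107292098433, 0.0, 249.79130903944645], [0.0, 492.92107292098433, 192.23883250078256], [0.0, 0.0, 1.0]] [[-0.436, 0.8998, -0.0156, 0.2393], [-0.7365, -0.3468, 0.5808, 0.3615], [0.5172, 0.2647, 0.8139, -1.6733], [0.0, 0.0, 0.0, 1.0]] ['color', 'camera_matrix', 'view', 'shot']
dryer [([309.5, 243.7], 0.84)]
drawer_front [([345.3, 180.0], 0.94), ([167.9, 104.3], 0.5)]
gauge []
blo
[... 336 characters left out ...]
412.62327652569036, 188.10203748289], [0.0, 0.0, 1.0]] [[0.0044, -1.0, 0.0036, -0.0285], [0.9941, 0.0047, 0.1083, -0.5702], [-0.1084, 0.0031, 0.9941, -1.4064], [0.0, 0.0, 0.0, 1.0]] ['color', 'camera_matrix', 'view', 'shot']
dryer [([190.0, 182.5], 0.69), ([245.8, 248.4], 0.51)]
drawer_front [([174.8, 232.3], 0.68)]
gauge [([253.9, 213.6], 0.59)]
block [([301.6, 186.2], 0.65), ([250.9, 214.5], 0.64)]
nipple_shoulder [([307.2, 184.3], 0.54)]
flask [([244.8, 158.8], 0.57)]
bottle [([257.4, 133.0], 0.54)]
beaker [([124.5, 227.3], 0.94), ([173.4, 231.3], 0.64), ([246.4, 159.1], 0.5)]
cap [([242.8, 244.3], 0.38)]
jar [([361.4, 262.8], 0.57), ([255.2, 132.9], 0.21)]
wrench [([371.0, 217.9], 0.69)]
```

View pics/scene0.png

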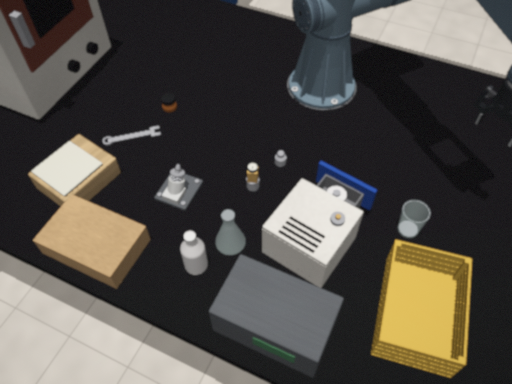

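View pics/top0.png

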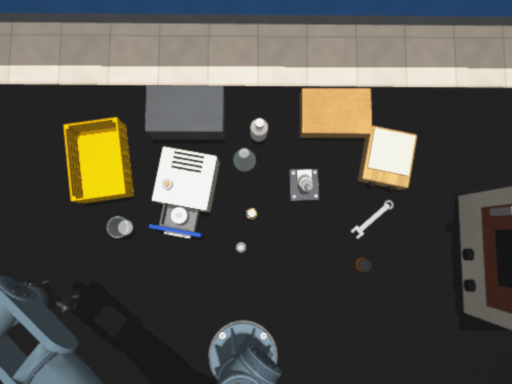

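Scene picture: gauge at (253,177), cap at (281,158), block (178,188), drawer blue front (345,185). Top picture: gauge (252,214), block (304,184), drawer front (175,231). I'll zoom in for details.

Run:
```python
import cv2,numpy as np
s=cv2.imread("pics/scene0.png");t=cv2.imread("pics/top0.png")
def crop(im,x0,y0,w,h,k): return cv2.resize(im[y0:y0+h,x0:x0+w],None,fx=k,fy=k,interpolation=cv2.INTER_CUBIC)
cv2.imwrite("pics/c1.png",crop(t,140,135,120,115,6)[:600,:])
cv2.imwrite("pics/c2.png",np.hstack([crop(t,280,160,50,50,8),crop(t,230,190,50,50,8)]))
cv2.imwrite("pics/c3.png",np.hstack([crop(s,150,155,60,60,6),crop(s,235,145,60,60,6)]))
cv2.imwrite("pics/c4.png",crop(s,255,155,130,130,4))
```

```text
(no output)
```

View pics/c1.png

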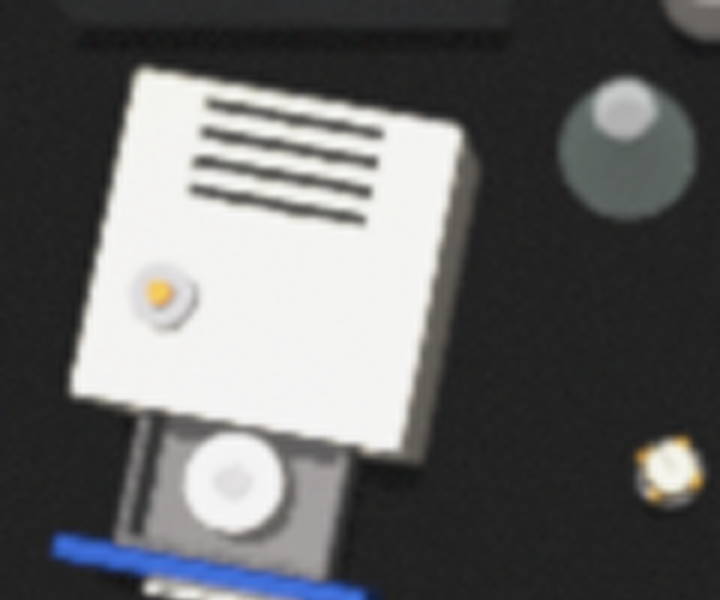

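View pics/c2.png

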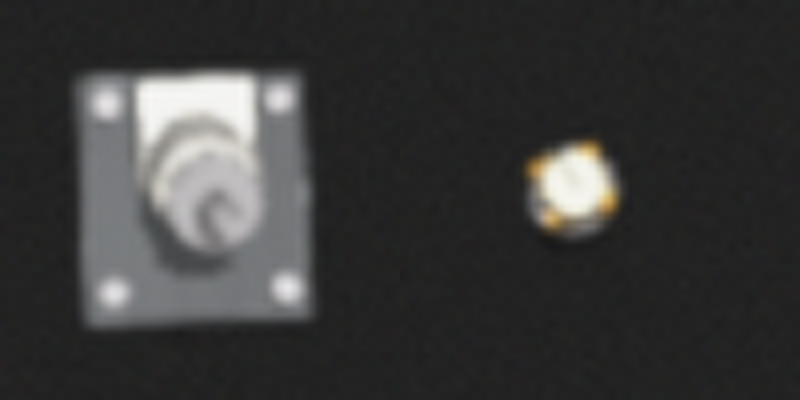

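View pics/c3.png

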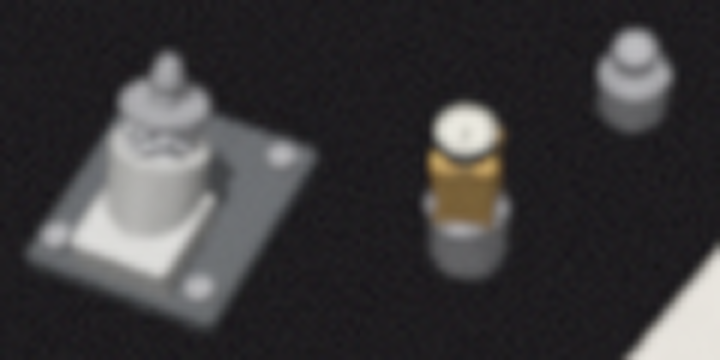

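View pics/c4.png

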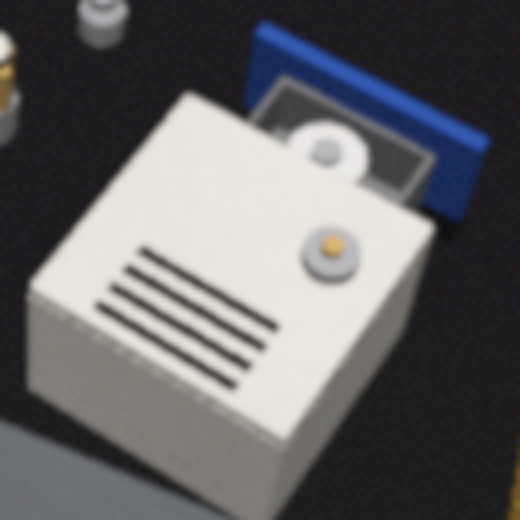

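```bash
cat > h.py <<'E'
import numpy as np
from scipy.optimize import least_squares
K={"scene":np.array([[492.92107,0,249.79131],[0,492.92107,192.23883],[0,0,1]]),"top":np.array([[412.62328,0,250.94067],[0,412.62328,188.10204],[0,0,1]])}
def proj(cam,P,V):
    c=(V[:3,:3]@np.atleast_2d(P).T).T+V[:3,3]
    p=np.c_[c[:,0],-c[:,1],-c[:,2]]@K[cam].T
    return p[:,:2]/p[:,2:]
def rz(a): return np.array([[np.cos(a),-np.sin(a),0],[np.sin(a),np.cos(a),0],[0,0,1]])
E
python3 - <<'E'
from h import *
from bench import cams,ctrl
V={n:np.array(cams.camera(n)["view"]) for n in K}; np.save("V.npy",V,allow_pickle=True)
def px(o,k,l): return (np.array(l)+.5)/k-.5+np.array(o)
# dryer
t=px((140,135),6,[(137,67),(463,125),(402,455),(72,395)])
s=px((255,155),4,[(285,440),(30,285),(187,95),(437,228)])
M=np.array([(.09,.09,.13),(.09,-.09,.13),(-.09,-.09,.13),(-.09,.09,.13)])
def f(p,m,obs):
    W=(rz(p[2])@m.T).T+[p[0],p[1],0]
    return np.concatenate([(proj(c,W[i],V[c])-o).ravel() for c,o,i in obs])
i=[0,1,2,3]
for name,obs in (("both",[("top",t,i),("scene",s,i)]),("top",[("top",t,i)]),("scene",[("scene",s,i)])):
    r=least_squares(f,[.6,.2,0],args=(M,obs)); print("dryer",name,np.round(r.x,4),np.round(r.fun,1))
    if name=="both": D=r.x
# drawer: panel outer top corners in scene
R=rz(D[2])
def g(q,obs):
    e=[]
    for c,o,m in obs:
        W=R@(np.array([-.09-.012-q[0],0,0])+m)+[D[0],D[1],0]; e.append((proj(c,W,V[c])[0]-o))
    return np.concatenate(e)
a=px((255,155),4,[(262,22),(489,140)])
obs=[("scene",a[0],np.array([0,-.085,.118])),("scene",a[1],np.array([0,.085,.118])),("scene",np.array([345.3,180.]),np.array([0,0,.085])),("top",np.array([174.8,232.3]),np.array([0,0,.085]))]
r=least_squares(g,[.05],args=(obs,)); print("open",r.x,np.round(r.fun,1))
print("front pt",R@np.array([-.102-r.x[0],0,.085])+[D[0],D[1],0])
# gauge dial
def h(p): return np.concatenate([proj("top",[p[0],p[1],.092],V["top"])[0]-px((230,190),8,(176,185)),proj("scene",[p[0],p[1],.092],V["scene"])[0]-px((235,145),6,(106,130))])
r=least_squares(h,[.5,0]); print("gauge",r.x,r.fun)
# block
t=px((280,160),8,[(76,75),(300,72),(314,318),(86,327)]); s=px((150,155),6,[(212,328),(25,258),(318,152)])
# top img: left=+y, top=+x ; scene:
M=np.array([(.055,.05,.012),(.055,-.05,.012),(-.055,-.05,.012),(-.055,.05,.012)])
for name,obs in (("both",[("top",t,i),("scene",s,[0,1,3])]),("top",[("top",t,i)]),("scene",[("scene",s,[0,1,3])])):
    r=least_squares(f,[.55,-.15,0],args=(M,obs)); print("block",name,np.round(r.x,4),np.round(r.fun,1))
    if name=="both":B=r.x
# nipple: shoulder in block frame unknown x offset; fit world x,y via tip & shoulder
ax=rz(B[2])@[-np.sin(.45),0,np.cos(.45)]
tip_s=px((150,155),6,(168,55)); sh_s=px((150,155),6,(166,101))
def k(p):
    S=np.array([p[0],p[1],.077]);T=S+ax*.022
    return np.concatenate([proj("scene",T,V["scene"])[0]-tip_s,proj("scene",S,V["scene"])[0]-sh_s,proj("scene",S,V["scene"])[0]-[176,171.7],proj("top",S,V["top"])[0]-[307.2,184.3],proj("top",T,V["top"])[0]-px((280,160),8,(213,215))])
r=least_squares(k,[.5,-.15]); print("shoulder",r.x,np.round(r.fun,1), "in block",rz(-B[2])@np.r_[r.x-B[:2],0],"axis",ax)
E
```

```text
dryer both [ 0.5909  0.1936 -0.1735] [-0.5  0.8 -0.9  0.8 -1.1 -0.1 -0.9  0.1 -0.6  0.2 -0.7  0.5 -0.3 -0.2
 -1.2 -0.2]
dryer top [ 0.5922  0.1909 -0.1703] [ 0.2  0.5 -0.1  0.3 -0.1 -0.5  0.1 -0.2]
dryer scene [ 0.59    0.1951 -0.1762] [ 0.   0.1 -0.   0.3  0.5 -0.3 -0.5 -0.1]
open [0.07787571] [ 0.  -0.1 -0.1 -0.3  0.7  1.8  0.3  0.7]
front pt [0.4136922  0.22467955 0.085     ]
gauge [ 0.47977024 -0.02631966] [-0.55343799  0.59051527 -0.62396482  0.31329001]
block both [ 0.5861 -0.2113  0.0423] [-0.5  0.7 -0.4  0.  -0.5  0.2 -0.3  0.1 -0.5 -0.2 -0.5  0.1 -0.5  0.1]
block top [ 0.587  -0.2128  0.0354] [-0.   0.4  0.1 -0.1 -0.1  0.   0.  -0.2]
block scene [ 0.5854 -0.2099  0.0412] [-0.  -0.2 -0.   0.1  0.   0.1]
shoulder [ 0.57516565 -0.21237098] [-0.5  1.3 -0.8  0.6  0.5  0.3 -1.   1.2  1.   1.2] in block [-0.01094426 -0.00061255  0.        ] axis [-0.43457727 -0.01837419  0.9004471 ]
```

Positions: dryer (0.591, 0.194, yaw −0.174), drawer ~78 mm open, gauge (0.480, −0.026) with flats turned by about 18°, block (0.586, −0.211, yaw 0.04), shoulder (0.575, −0.212). I'll move in front of the drawer with the fingers shut.

```bash
python3 -m handwheel '[{"offset":[-0.235,-0.207,0],"spin":-15.4,"grip":0},{"offset":[-0.235,-0.207,0],"spin":-15.4,"grip":0},{"offset":[-0.235,-0.207,0],"spin":-15.4,"grip":0},{"offset":[-0.235,-0.207,0],"spin":-15.4,"grip":0},{"offset":[-0.235,-0.207,0],"spin":-15.4,"grip":0},{"offset":[-0.235,-0.207,0],"spin":-15.4,"grip":0},{"offset":[-0.235,-0.207,0.08],"spin":-15.4,"grip":0},{"offset":[-0.235,-0.207,0.159],"spin":-15.4,"grip":0},{"offset":[-0.235,-0.207,0.159],"spin":-15.4,"grip":0},{"offset":[-0.235,-0.207,0.159],"spin":-15.4,"grip":0},{"offset":[-0.235,-0.207,0.159],"spin":-15.4,"grip":0}]'
cat > look.py <<'E'
import sys,cv2,numpy as np
from bench import cams
n,tag,x,y,w,h,k=sys.argv[1],sys.argv[2],*map(int,sys.argv[3:8])
p=cams.camera(n)["color"][y:y+h,x:x+w,::-1]
cv2.imwrite(f"pics/{tag}.png",cv2.resize(p,None,fx=k,fy=k,interpolation=cv2.INTER_CUBIC))
E
python3 look.py scene d1 230 60 200 150 4
```

```text
time_s: 2.68
eef_pos: [0.3702, 0.2333, 0.2471]
eef_rot: [0.001, 0.085, 0.996, 0.0]
wrist_force: [1.6, -0.6, 0.1]
opening: 0.001
```

View pics/d1.png

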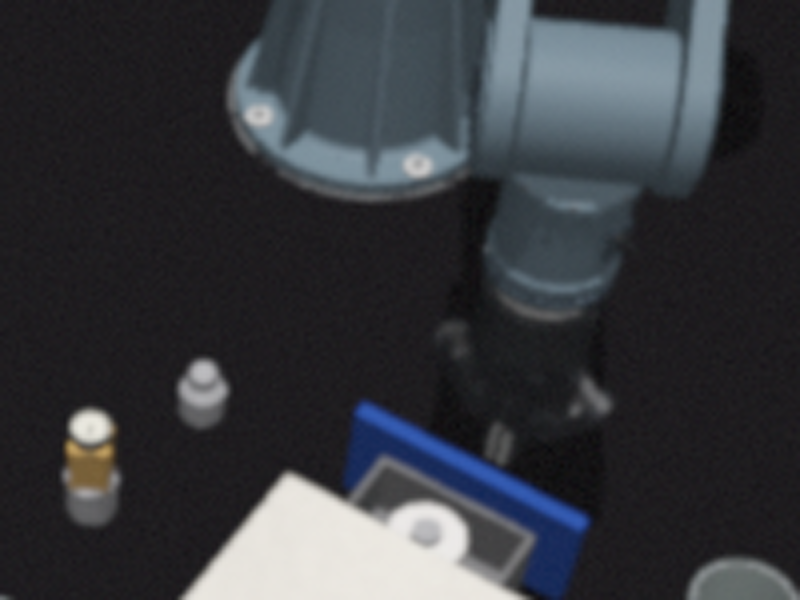

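The fingers stand in front of the blue panel near its centre (crop 500,440), with the beaker clear. Now I'll push.

```bash
python3 -m handwheel '[{"offset":[-0.02,0,0],"spin":0,"grip":0},{"offset":[-0.028,0,0],"spin":0,"grip":0},{"offset":[-0.034,0,0],"spin":0,"grip":0},{"offset":[-0.04,0,0],"spin":0,"grip":0},{"offset":[-0.047,0,0],"spin":0,"grip":0},{"offset":[-0.054,0,0],"spin":0,"grip":0},{"offset":[-0.061,0,0],"spin":0,"grip":0},{"offset":[-0.068,0,0],"spin":0,"grip":0},{"offset":[-0.075,0,0],"spin":0,"grip":0},{"offset":[-0.082,0,0],"spin":0,"grip":0},{"offset":[-0.087,0,0],"spin":0,"grip":0},{"offset":[-0.092,0,0],"spin":0,"grip":0},{"offset":[-0.096,0,0],"spin":0,"grip":0},{"offset":[-0.1,0,0],"spin":0,"grip":0}]'
python3 -m handwheel '[{"offset":[-0.003,0,0],"spin":0,"grip":0},{"offset":[-0.006,0,0],"spin":0,"grip":0},{"offset":[-0.006,0,0],"spin":0,"grip":0}]'
python3 look.py scene d2 230 60 200 150 4
```

```text
time_s: 4.47
eef_pos: [0.4662, 0.2159, 0.2451]
eef_rot: [-0.003, 0.086, 0.996, -0.0]
wrist_force: [-17.3, 3.7, 7.2]
opening: -0.002
time_s: 4.85
eef_pos: [0.473, 0.2147, 0.2451]
eef_rot: [-0.001, 0.086, 0.996, -0.0]
wrist_force: [-4.4, 0.8, -2.2]
opening: -0.002
```

View pics/d2.png

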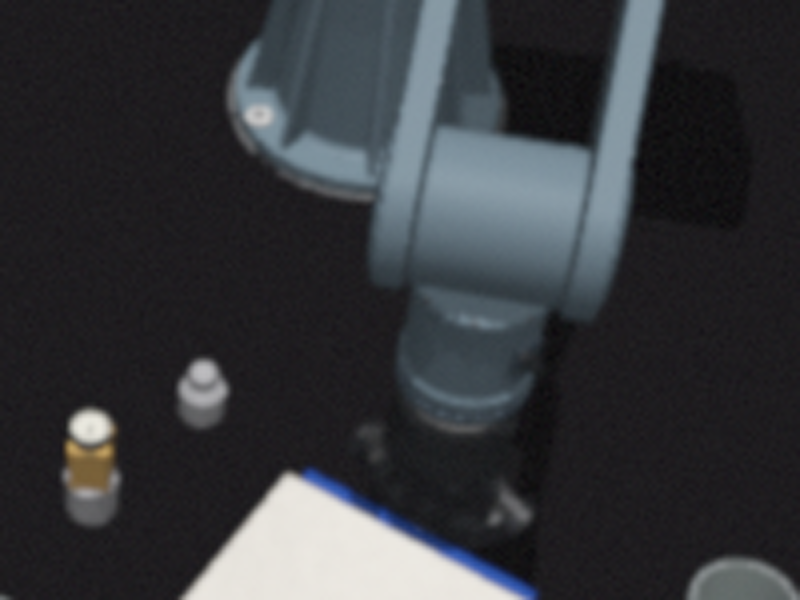

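Force fell after the detent (17 → 4 N). I'll push a little further to confirm it's home.

```bash
python3 -m handwheel '[{"offset":[-0.003,0,0],"spin":0,"grip":0},{"offset":[-0.005,0,0],"spin":0,"grip":0},{"offset":[-0.005,0,0],"spin":0,"grip":0}]'; python3 -m handwheel '[{"offset":[-0.003,0,0],"spin":0,"grip":0},{"offset":[-0.003,0,0],"spin":0,"grip":0}]'
```

```text
time_s: 5.28
eef_pos: [0.4792, 0.2136, 0.2458]
eef_rot: [0.0, 0.086, 0.996, 0.0]
wrist_force: [-3.2, 0.9, -0.5]
opening: -0.001
time_s: 5.52
eef_pos: [0.4802, 0.2135, 0.2452]
eef_rot: [-0.003, 0.086, 0.996, -0.0]
wrist_force: [-13.2, 1.5, 5.2]
opening: -0.002
```

The stop is reached: force rises while the motion stalls. Backing off and up.

```bash
python3 -m handwheel '[{"offset":[0.03,0,0],"spin":0,"grip":0},{"offset":[0.05,0,-0.02],"spin":0,"grip":0.2},{"offset":[0.05,0,-0.08],"spin":0,"grip":0.7},{"offset":[0.05,0,-0.13],"spin":-10,"grip":0.7},{"offset":[0.05,0,-0.13],"spin":-20,"grip":0.7},{"offset":[0.05,0,-0.13],"spin":-28,"grip":0.7},{"offset":[0.05,0,-0.13],"spin":-28,"grip":0.7}]'
python3 look.py scene d3 230 60 200 150 4
python3 - <<'E'
from bench import ctrl
import numpy as np
from scipy.spatial.transform import Rotation as Ro
o=ctrl.get_obs();q=o["eef_rot"];R=Ro.from_quat(np.r_[q[1:],q[0]]).as_matrix();p=o["eef_pos"]
print(p,R.round(3),o["q"],np.degrees(np.arctan2(R[1,1],R[0,1])))
print((R.T@(np.array([.480,-.0263,p[2]])-p)).round(4))
E
```

```text
time_s: 6.4
eef_pos: [0.4333, 0.2216, 0.3767]
eef_rot: [0.002, -0.157, 0.988, -0.0]
wrist_force: [-0.0, -0.5, -0.6]
opening: 0.703
[0.43311282 0.22157202 0.37643295] [[-0.951 -0.308  0.002]
 [-0.308  0.951  0.   ]
 [-0.002 -0.    -1.   ]] [ 2.28370006e-01  7.77637122e-03  1.85430502e+00 -2.38331345e-04
  1.27711191e+00 -1.65591509e+00] 107.96549115935353
[ 0.0319 -0.2502  0.    ]
```

View pics/d3.png

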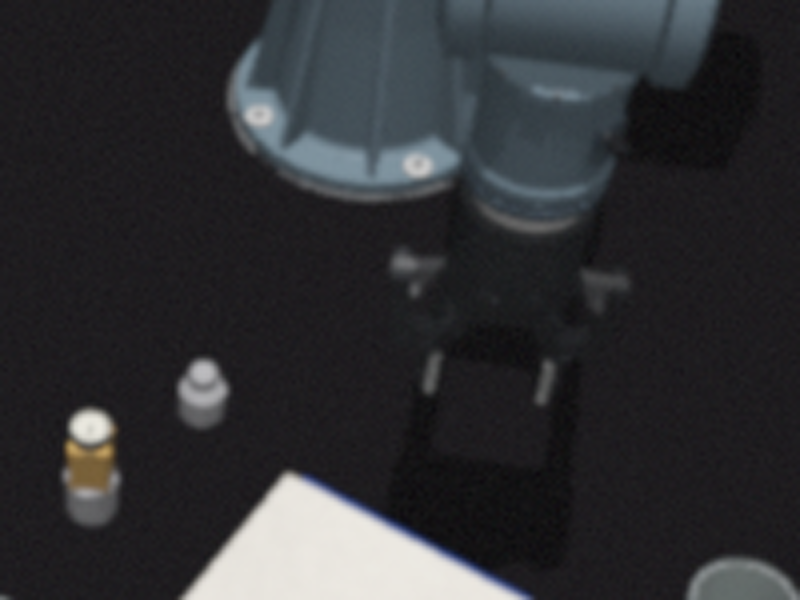

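The drawer is flush (only a blue sliver along the box edge). Moving above the gauge.

```bash
python3 -m handwheel '[{"offset":[0.032,-0.25,0],"spin":0,"grip":0.7},{"offset":[0.032,-0.25,0],"spin":0,"grip":0.7},{"offset":[0.032,-0.25,0],"spin":0,"grip":0.7},{"offset":[0.032,-0.25,0],"spin":0,"grip":0.7},{"offset":[0.032,-0.25,0],"spin":0,"grip":0.7},{"offset":[0.032,-0.25,0.06],"spin":0,"grip":0.7},{"offset":[0.032,-0.25,0.08],"spin":0,"grip":0.7},{"offset":[0.032,-0.25,0.08],"spin":0,"grip":0.7}]'
python3 look.py scene e1 190 100 130 110 6;python3 look.py top e2 200 170 100 90 6
python3 - <<'E'
from bench import ctrl
print(ctrl.get_obs()["eef_pos"])
E
```

```text
time_s: 7.45
eef_pos: [0.4792, -0.0249, 0.294]
eef_rot: [-0.002, -0.157, 0.988, 0.001]
wrist_force: [-0.2, 0.2, 0.8]
opening: 0.701
[ 0.48049417 -0.02535743  0.29653561]
```

View pics/e1.png

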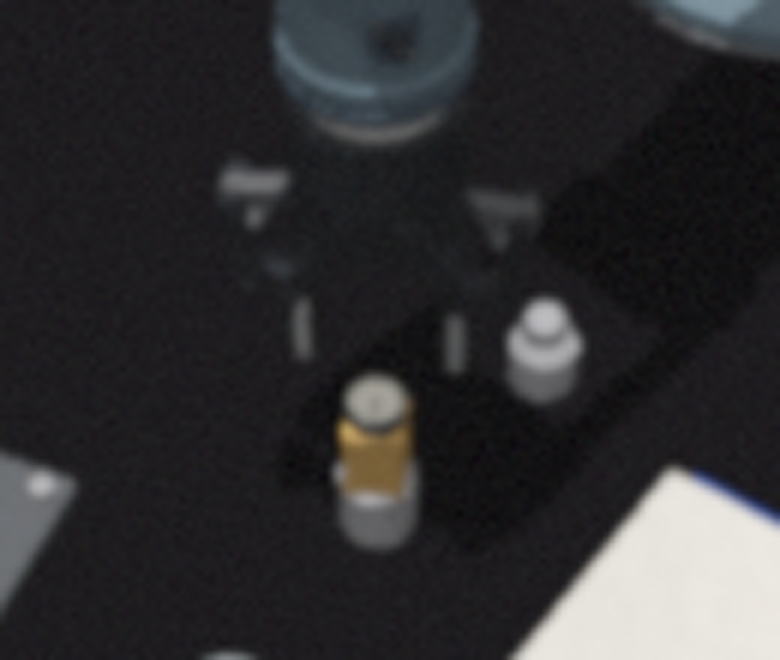

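View pics/e2.png

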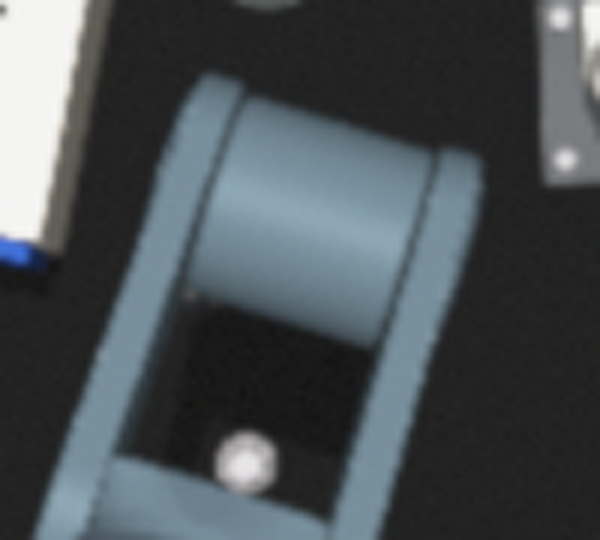

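The gauge lies centred between the fingers (pads at crop columns 303 and 455, gauge at 375). Descending and gripping.

```bash
python3 -m handwheel '[{"offset":[0,0,0.04],"spin":0,"grip":0.7},{"offset":[0,0,0.078],"spin":0,"grip":0.7},{"offset":[0,0,0.078],"spin":0,"grip":0.6},{"offset":[0,0,0.078],"spin":0,"grip":0},{"offset":[0,0,0.078],"spin":0,"grip":0},{"offset":[0,0,0.078],"spin":0,"grip":0},{"offset":[0,0,0.078],"spin":0,"grip":0},{"offset":[0,0,0.078],"spin":0,"grip":0}]'
python3 look.py scene e3 190 100 130 110 6
```

```text
time_s: 8.55
eef_pos: [0.4813, -0.0262, 0.22]
eef_rot: [0.002, -0.158, 0.987, -0.001]
wrist_force: [-1.2, 1.1, 7.4]
opening: 0.322
```

View pics/e3.png

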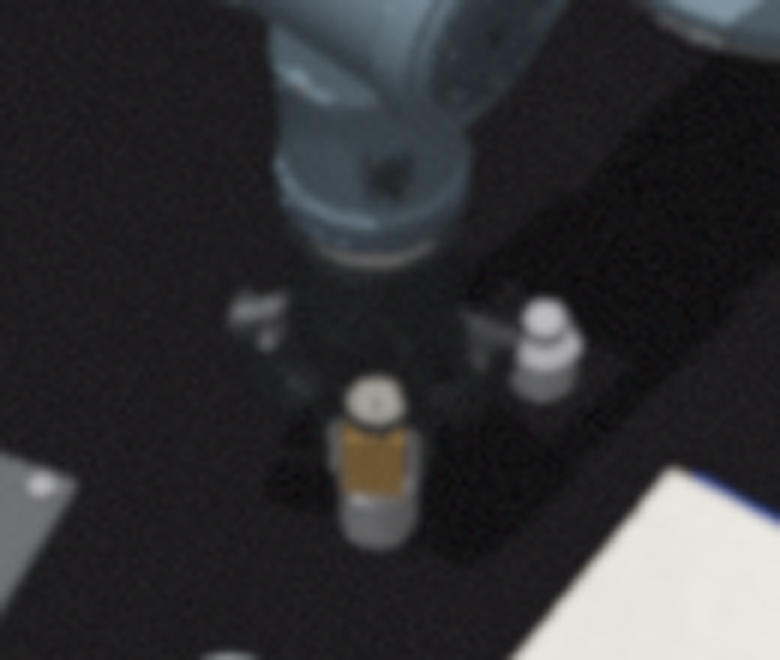

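Gripped (opening 0.32 ≈ 27 mm). Lifting, then carrying it over the nipple and aligning the jaw axis with the block's y axis.

```bash
python3 -m handwheel '[{"offset":[0,0,-0.03],"spin":0,"grip":0},{"offset":[0,0,-0.06],"spin":0,"grip":0},{"offset":[0,0,-0.1],"spin":0,"grip":0},{"offset":[0,0,-0.15],"spin":0,"grip":0},{"offset":[-0.01,-0.05,-0.15],"spin":0,"grip":0},{"offset":[-0.02,-0.1,-0.15],"spin":5,"grip":0},{"offset":[-0.025,-0.15,-0.15],"spin":10,"grip":0},{"offset":[-0.027,-0.19,-0.15],"spin":15,"grip":0},{"offset":[-0.027,-0.205,-0.15],"spin":15.6,"grip":0},{"offset":[-0.027,-0.205,-0.15],"spin":15.6,"grip":0},{"offset":[-0.027,-0.205,-0.15],"spin":15.6,"grip":0}]'
python3 look.py scene f1 110 60 130 110 6;python3 look.py top f2 250 130 100 90 6
python3 - <<'E'
from bench import ctrl
import numpy as np
from scipy.spatial.transform import Rotation as Ro
o=ctrl.get_obs();q=o["eef_rot"];R=Ro.from_quat(np.r_[q[1:],q[0]]).as_matrix();p=o["eef_pos"]
print(p,R.round(4),o["q"].round(3),o["wrist_force"],o["opening"])
E
```

```text
time_s: 9.98
eef_pos: [0.5692, -0.2111, 0.3678]
eef_rot: [-0.0, -0.023, 1.0, 0.0]
wrist_force: [-0.2, -0.4, -1.4]
opening: 0.32
[ 0.56932278 -0.21094587  0.36790357] [[-9.989e-01 -4.610e-02 -1.000e-04]
 [-4.610e-02  9.989e-01  3.000e-04]
 [ 1.000e-04  3.000e-04 -1.000e+00]] [-0.55   0.285  1.558  0.     1.299 -2.167] [ 0.75196729 -0.67939174 -1.65012632] 0.32008815704530275
```

View pics/f1.png

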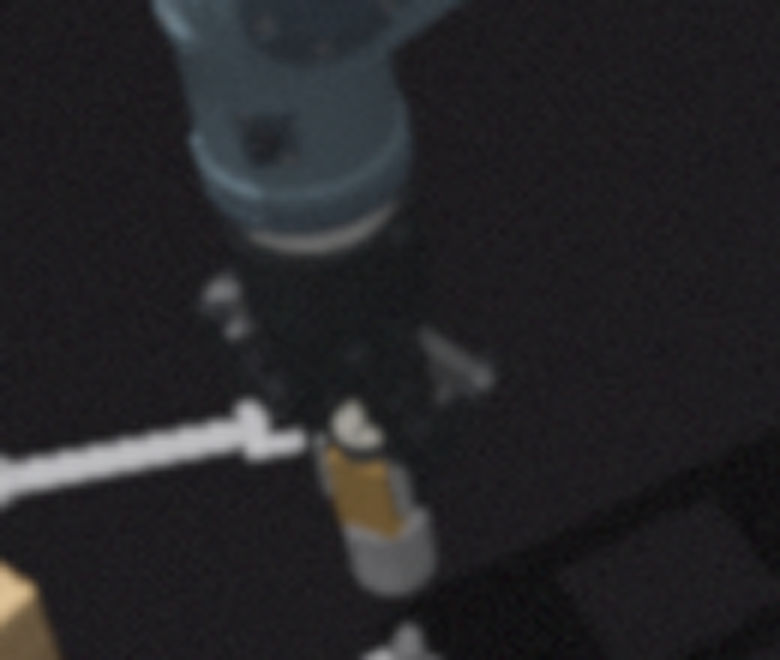

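View pics/f2.png

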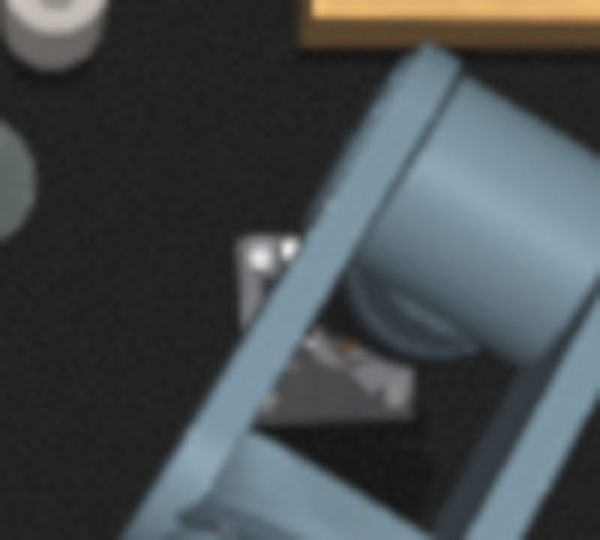

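Let me overlay the predicted gauge and nipple on the scene image to check calibration.

```bash
cat > ov.py <<'E'
from h import *
import sys,cv2
from bench import cams,ctrl
V=np.load("V.npy",allow_pickle=True).item()
S=np.array([.5752,-.2124,.077]); b=.0423
# usage: ov.py tag th L press x0 y0 w h k dx dy ; gauge pivots at tool pivot
tag=sys.argv[1]; th=float(sys.argv[2]); press=float(sys.argv[3]); x0,y0,w,h,k=map(int,sys.argv[4:9])
p=ctrl.get_obs()["eef_pos"]; piv=p-[0,0,.153]
ax=rz(b)@[-np.sin(th),0,np.cos(th)]; an=rz(b)@[-np.sin(.45),0,np.cos(.45)]
def ring(c,a,r):
    u=np.cross(a,[0,1,0]);u/=np.linalg.norm(u);v=np.cross(a,u);t=np.linspace(0,2*np.pi,40)
    return c+r*(np.outer(np.cos(t),u)+np.outer(np.sin(t),v))
m=piv-ax*.0655
rings=[(ring(m,ax,.018),(0,255,0)),(ring(m+ax*.036,ax,.018),(0,255,0)),(ring(m+ax*.092,ax,.014),(0,255,255))]
s=S-an*press
rings+=[(ring(s,an,.02),(0,0,255)),(ring(s+an*.022,an,.004),(0,0,255)),(ring(s-an*.006,an,.02),(255,0,255))]
pic=cams.camera("scene")["color"][:,:,::-1]
im=cv2.resize(pic[y0:y0+h,x0:x0+w],None,fx=k,fy=k,interpolation=cv2.INTER_CUBIC)
im2=im.copy()
for r,c in rings:
    q=(proj("scene",r,V["scene"])-[x0,y0]+.5)*k-.5
    cv2.polylines(im2,[q.astype(int)],True,c,1)
cv2.imwrite(f"pics/{tag}.png",np.hstack([im,im2])); print(p,m)
E
python3 ov.py g1 0 0 140 110 60 90 6
```

```text
[ 0.56932278 -0.21094587  0.36790357] [ 0.56932278 -0.21094587  0.14940357]
```

View pics/g1.png

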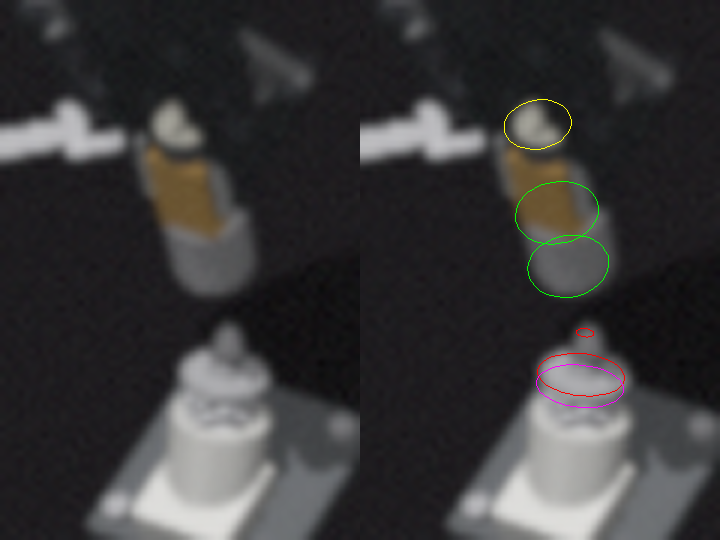

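Gauge and nipple overlays agree to about 1 px, both off in the same direction. Lowering the mouth over the stem tip.

```bash
python3 -m handwheel '[{"offset":[0,-0.0017,0.02],"spin":0,"grip":0},{"offset":[0,-0.0017,0.04],"spin":0,"grip":0},{"offset":[0,-0.0017,0.05],"spin":0,"grip":0},{"offset":[0,-0.0017,0.056],"spin":0,"grip":0},{"offset":[0,-0.0017,0.06],"spin":0,"grip":0},{"offset":[0,-0.0017,0.062],"spin":0,"grip":0},{"offset":[0,-0.0017,0.062],"spin":0,"grip":0}]'
python3 ov.py g2 0 0 140 110 60 90 6
```

```text
time_s: 11.0
eef_pos: [0.5698, -0.2141, 0.3061]
eef_rot: [0.0, -0.022, 1.0, -0.0]
wrist_force: [0.2, -0.8, -1.9]
opening: 0.323
[ 0.56976693 -0.21410948  0.3060616 ] [ 0.56976693 -0.21410948  0.0875616 ]
```

View pics/g2.png

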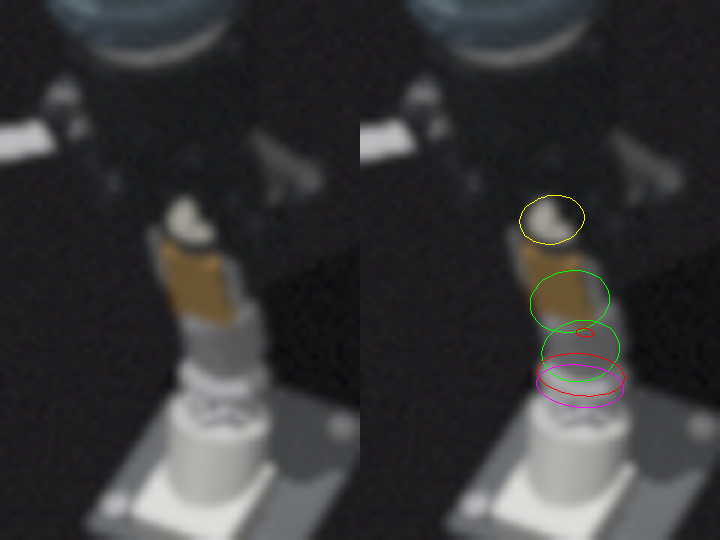

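The stem tip is in the bore with no contact force. Next, an arc about the nipple: hand toward block −x and down, so the gauge pivots in the pads.

```bash
python3 -m handwheel '[{"offset":[0.003,0,0.001],"spin":0,"grip":0},{"offset":[0.0055,0,0.002],"spin":0,"grip":0},{"offset":[0.0083,0,0.0036],"spin":0,"grip":0},{"offset":[0.0083,0,0.0036],"spin":0,"grip":0}]'
python3 -m handwheel '[{"offset":[0.003,0,0.002],"spin":0,"grip":0},{"offset":[0.0055,0,0.0035],"spin":0,"grip":0},{"offset":[0.0081,0,0.0052],"spin":0,"grip":0},{"offset":[0.0081,0,0.0052],"spin":0,"grip":0}]'
python3 ov.py g3 0.3 0 140 110 60 90 6
```

```text
time_s: 11.55
eef_pos: [0.5634, -0.2144, 0.305]
eef_rot: [0.005, -0.022, 1.0, -0.001]
wrist_force: [8.4, 2.3, 2.6]
opening: 0.319
time_s: 12.05
eef_pos: [0.5553, -0.2148, 0.3002]
eef_rot: [0.005, -0.022, 1.0, -0.001]
wrist_force: [7.2, 2.8, 6.3]
opening: 0.318
[ 0.55533469 -0.21483378  0.3001961 ] [ 0.57467395 -0.21401524  0.08462156]
```

View pics/g3.png

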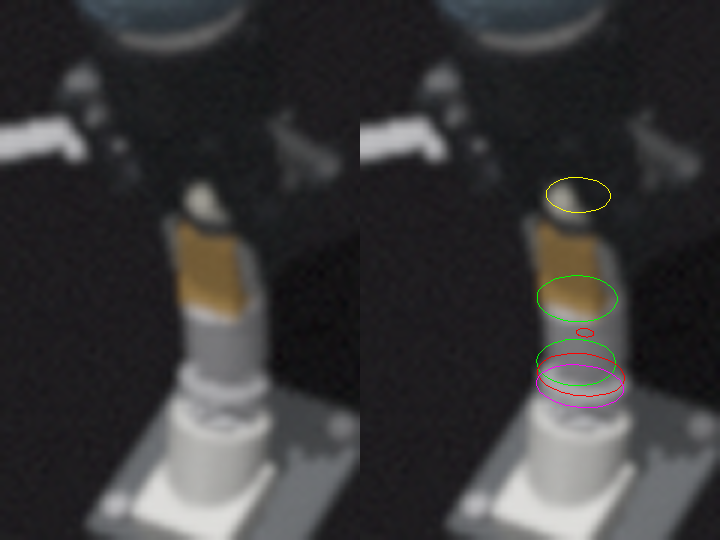

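The gauge is pivoting (force only ~8 N). Continuing.

```bash
python3 -m handwheel '[{"offset":[0.003,0,0.002],"spin":0,"grip":0},{"offset":[0.0055,0,0.0045],"spin":0,"grip":0},{"offset":[0.009,0,0.0075],"spin":0,"grip":0},{"offset":[0.009,0,0.0075],"spin":0,"grip":0}]'
python3 ov.py g4 0.45 0 140 110 60 90 6
```

```text
time_s: 12.6
eef_pos: [0.5464, -0.2153, 0.2928]
eef_rot: [0.005, -0.022, 1.0, -0.001]
wrist_force: [5.2, 3.9, 8.1]
opening: 0.322
[ 0.54636602 -0.2152575   0.29275566] [ 0.57483078 -0.21405272  0.08077638]
```

View pics/g4.png

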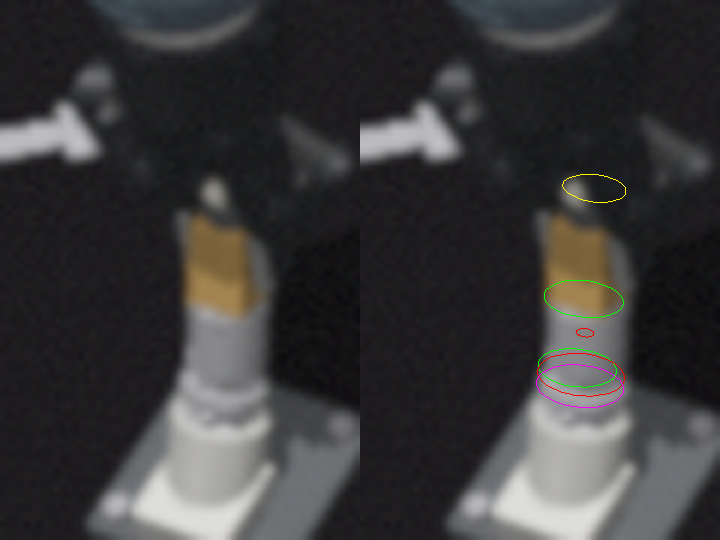

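Nearly aligned. I'll relieve the sideways load (+y) and press along the nipple axis.

```bash
python3 -m handwheel '[{"offset":[0,0.0015,0.001],"spin":0,"grip":0},{"offset":[-0.001,0.0015,0.003],"spin":0,"grip":0},{"offset":[-0.002,0.0015,0.0054],"spin":0,"grip":0},{"offset":[-0.002,0.0015,0.0054],"spin":0,"grip":0}]'
python3 -m handwheel '[{"offset":[-0.0005,0,0.002],"spin":0,"grip":0},{"offset":[-0.0015,0,0.004],"spin":0,"grip":0},{"offset":[-0.0015,0,0.004],"spin":0,"grip":0}]'
python3 -m handwheel '[{"offset":[-0.001,0,0.002],"spin":0,"grip":0},{"offset":[-0.002,0,0.004],"spin":0,"grip":0},{"offset":[-0.002,0,0.004],"spin":0,"grip":0}]'
python3 ov.py g5 0.45 0.01 140 110 60 90 6
```

```text
time_s: 13.15
eef_pos: [0.5486, -0.2144, 0.2877]
eef_rot: [0.005, -0.022, 1.0, -0.002]
wrist_force: [6.0, 0.9, 8.2]
opening: 0.319
time_s: 13.52
eef_pos: [0.5502, -0.2143, 0.2837]
eef_rot: [0.005, -0.022, 1.0, -0.002]
wrist_force: [8.1, -0.0, 4.0]
opening: 0.322
time_s: 13.9
eef_pos: [0.5519, -0.2143, 0.2811]
eef_rot: [0.005, -0.022, 1.0, -0.002]
wrist_force: [-0.2, 2.2, 18.7]
opening: 0.32
[ 0.55192844 -0.21430517  0.28112273] [ 0.5803932  -0.21310039  0.06914345]
```

View pics/g5.png

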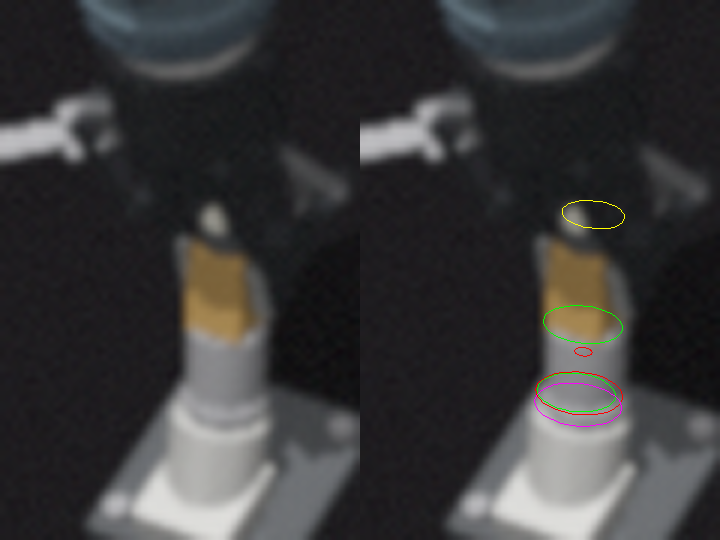

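The force dipped to 4 N and then rose to 19 N, so it has snapped and is near the stop. I'll check stiffness with a small extra press.

```bash
python3 -m handwheel '[{"offset":[-0.0004,0,0.001],"spin":0,"grip":0},{"offset":[-0.0004,0,0.001],"spin":0,"grip":0},{"offset":[-0.0004,0,0.001],"spin":0,"grip":0},{"offset":[-0.0004,0,0.001],"spin":0,"grip":0}]'
python3 ov.py g6 0.45 0.012 140 110 60 90 6; python3 look.py top g7 270 150 80 70 8
python3 - <<'E'
from bench import cams,landmark_of
for n in("scene","top"):
    p=cams.camera(n)
    for t in("nipple_shoulder","gauge","block","drawer_front","cap","jar","wrench","flask","bottle","beaker"): print(n,t,[(d["uv"],round(d["confidence"],2)) for d in landmark_of(p,t)][:2])
E
```

```text
time_s: 14.45
eef_pos: [0.5521, -0.2143, 0.281]
eef_rot: [0.004, -0.022, 1.0, -0.002]
wrist_force: [-4.2, 3.3, 25.1]
opening: 0.315
[ 0.55211165 -0.21431442  0.28101791] [ 0.58057641 -0.21310964  0.06903863]
scene nipple_shoulder [([176.3, 173.8], 0.61)]
scene gauge [([176.8, 173.2], 0.58)]
scene block [([174.9, 193.3], 0.63), ([175.6, 172.6], 0.38)]
scene drawer_front [([331.2, 201.4], 0.54)]
scene cap [([281.9, 160.8], 0.48)]
scene jar []
scene wrench [([334.0, 202.5], 0.54), ([132.0, 134.9], 0.49)]
scene flask [([230.4, 243.7], 0.95), ([192.7, 266.2], 0.68)]
scene bottle [([194.4, 265.6], 0.88)]
scene beaker [([407.8, 228.8], 0.88)]
top nipple_shoulder []
top gauge []
top block [([302.1, 184.2], 0.63), ([245.0, 161.2], 0.48)]
top drawer_front [([177.6, 211.0], 0.74), ([359.8, 264.9], 0.5)]
top cap [([245.0, 246.7], 0.63)]
top jar [([359.5, 264.1], 0.65)]
top wrench [([367.7, 214.2], 0.76)]
top flask [([244.8, 162.9], 0.71)]
top bottle [([258.7, 133.2], 0.72)]
top beaker [([125.4, 226.2], 0.81)]
```

View pics/g6.png

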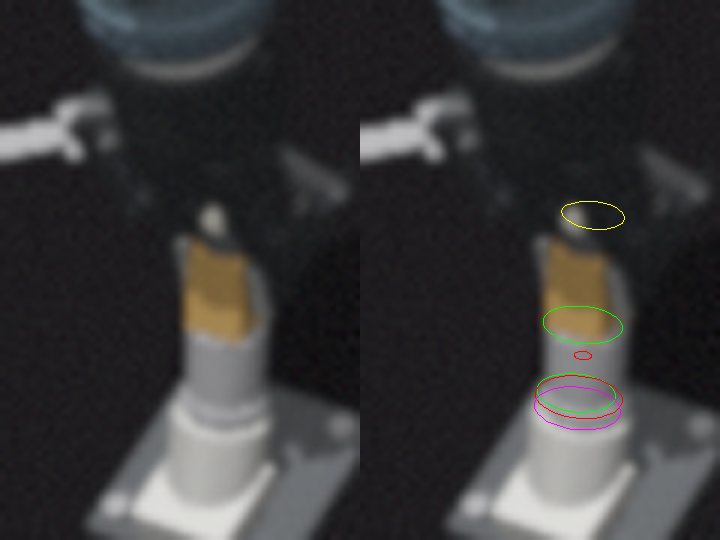

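View pics/g7.png

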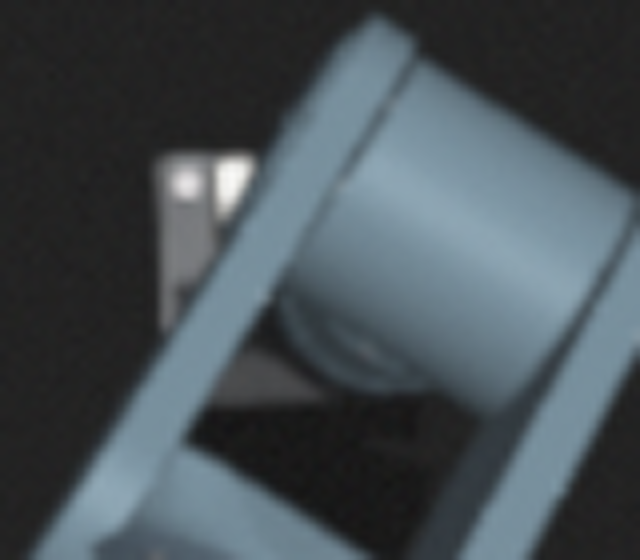

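```bash
cat > th.py <<'E'
from h import *
import cv2
from bench import cams
V=np.load("V.npy",allow_pickle=True).item()
S=np.array([.5752,-.2124,.077]); b=.0423
an=rz(b)@[-np.sin(.45),0,np.cos(.45)]; s=S-an*.012
pic=cams.camera("scene")["color"][:,:,::-1]
x0,y0,w,h,k=160,140,35,50,10
im=cv2.resize(pic[y0:y0+h,x0:x0+w],None,fx=k,fy=k,interpolation=cv2.INTER_CUBIC)
im=cv2.convertScaleAbs(im,alpha=1.4)
o=[im]
t=np.linspace(0,2*np.pi,60)
for th in(.33,.45,):
    m=im.copy()
    R=rz(b)@np.array([[np.cos(th),0,-np.sin(th)],[0,1,0],[np.sin(th),0,np.cos(th)]])
    d=lambda P,c,cl: cv2.polylines(m,[((proj("scene",(R@np.array(P,float).T).T+s,V["scene"])+[.8,0]-[x0,y0]+.5)*k-.5).astype(int)],cl,c,1)
    for z in(0,.036): d(np.c_[.018*np.cos(t),.018*np.sin(t),0*t+z],(0,255,0),True)
    d([(.014,-.014,.036),(.014,-.014,.08),(.014,.014,.08),(.014,.014,.036)],(255,255,0),True)
    d(np.c_[.014*np.cos(t),.014*np.sin(t),0*t+.092],(0,255,255),True)
    R=rz(b)@np.array([[np.cos(.45),0,-np.sin(.45)],[0,1,0],[np.sin(.45),0,np.cos(.45)]])
    d(np.c_[.02*np.cos(t),.02*np.sin(t),0*t],(0,0,255),True)
    d(np.c_[.02*np.cos(t),.02*np.sin(t),0*t-.006],(0,0,255),True)
    o.append(m)
im=np.hstack(o); cv2.imwrite("pics/th1.png",cv2.resize(im,None,fx=.76,fy=.76,interpolation=cv2.INTER_AREA))
E
python3 th.py
```

```text
(no output)
```

View pics/th1.png

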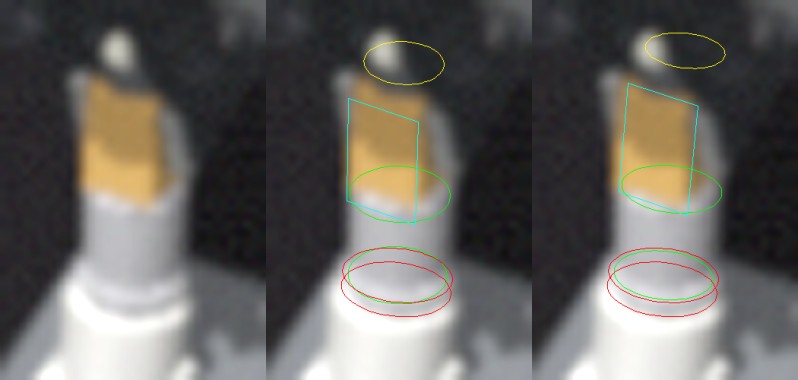

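Everything agrees:
- The brass edges match a tilt of about 0.45 rad.
- Travel since the force dip (~3.3 mm) puts the nipple at its stop.
- The extra press raised the force without motion.
- The bystanders are where they were, and the drawer is flush.

Handing in.

Run:
```python
from bench import ctrl
o=ctrl.get_obs();print(o["time_s"],o["wrist_force"],o["opening"])
print(ctrl.hand_in())
```

```text
15.7 [-4.88079729  3.23647534 24.81123316] 0.3209482375668562
the job is handed in; nothing more can be done
None
```

I pushed the drawer home, picked up the gauge and pressed its coupler onto the nipple, which snapped down. I handed in at about 15.7 s with the gauge still gripped and pressed. `hand_in` reports no verdict, so the result below rests on my own checks.

- **Drawer:** the push force peaked and then dropped at the roller. After that it rose against the stop, and the blue front sits flush with the box in the pictures.
- **Gauge tilt:** the tool could not tilt, so I put the vertical bore over the stem tip and moved the hand in an arc, which turned the gauge in the pads.
- **Nipple:** the force dipped at the snap and then rose to about 25 N with no further motion, so the nipple is at its stop. The last reading showed 25 N upward force and an opening of 0.32, with the gauge held.
- **Squareness:** in the overlay, the gauge's brass edges match a lean of about 0.45 rad.
- **Disagreements:** overlays differed from the pictures by about 1 px (2–3 mm), which is about the calibration accuracy. About 3–5 N of sideways load remained. In the top view the arm hid the fit, so squareness was checked from the scene camera and the kinematics only.
- **Bystanders:** their detections stayed within a few pixels of the start. The jar was missed in the final scene view but found in the top view.

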